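# Park the supply box between wet rails

### The job

The two red guide rails of the parking lane have just been painted and are still wet: line the blue supply box up with the lane's open end and push it down between the rails, with the fingers against its outside, until its leading end is up against the black rubber stop (a few millimetres short is fine) and it stands straight in the lane. Nothing at all may touch either rail. Keep the box flat on the table, never lift it or touch its carrying handle, and leave the bottle, the jar and the mug where they are.

Things in the scene. Friction and masses are not known exactly. Their poses are not given: they have to be found in the camera images.
- lane: Fixed parking lane: two red rails on flat white paper (not an obstacle). Origin on the table, midway between the rails and along them. +x runs down the lane from the open mouth (x = -120 mm) to the face of the black stop (x = +120 mm), that is from the robot's left to its right within about 9 degrees; +y points across, away from the robot. Clear width 124 mm (inner faces at y = -62 and +62 mm).
- rail_near: Red rail on the robot's side, wet paint, fixed: 240 mm long, 16 mm wide, 18 mm high. Origin at the middle of its underside, x along the rail.
- rail_far: Red rail on the far side, wet paint, fixed: same size and axes as the other.
- stop: Black rubber stop across the end of the lane, fixed, 100 mm wide, 20 mm thick, 18 mm high; its origin lies on the table in the middle of the face that looks back down the lane, same axes as the lane. It may be touched.
- mouth (a point): The lane's open end: point on the table midway between the rail ends, axes as the lane.
- box: Blue rigid supply box, white lid, upright sides: 130 mm long (x), 100 mm wide (y), 55 mm high to the lid's top, 0.3 to 0.7 kg, slides on the table. Origin at the centre of its underside. It starts before the mouth, +x end foremost, its centre 210 to 240 mm back from the lane's origin and 25 to 55 mm to the robot's side of the centre line, turned up to 12 degrees off the lane.
- handle: Black carrying handle on the middle of the lid, part of the box, not to be touched: 70 mm long along the box's x, 14 mm wide, rising from 55 to 80 mm above the table. Origin at the middle of its foot, on the lid.
- ink_bottle: Green bottle, 52 mm across, 100 mm high, standing loose beyond the lane. Origin at the centre of its underside. Leave alone.
- paint_jar: Orange jar with white lid, 64 mm across, 70 mm high, standing loose beyond the lane. Origin at the centre of its underside. Leave alone.
- mug: White mug, 76 mm across plus its handle, 85 mm high, standing loose on the robot's side of the lane. Origin at the centre of its underside. Leave alone.
Things that resemble listed ones, but are neither listed nor needed, are in the scene too. Leave any green, orange or pink look-alike of the box alone.

How it is judged (in metres and radians):
On the way:
1. the box's leading end is in the lane, between the rails (x of box in the frame of lane above -0.16 m and y of box in the frame of lane between -0.014 and 0.014 m), for 0.1 s.
At the end, for the whole second after the job is handed in: The box stands flat and still between the rails, its leading end within 10 mm of the stop, within 13 mm of the lane's centre line and within 0.12 rad of its direction (x of box in the frame of lane between 0.045 and 0.06 m and y of box in the frame of lane between -0.013 and 0.013 m and angle between the x axis of box and the x axis of lane, either way round below 0.12 rad and angle between box's own z axis and vertical below 0.05 rad and height (world z) of box below 0.004 m and linear speed of box below 0.01 m/s); the robot touches nothing.
It fails at once if something touches a wet rail (contact force between any of rail_near, rail_far and anything else above 0.2 N).
It fails at once if the box is lifted or tipped (height (world z) of box above 0.008 m or angle between box's own z axis and vertical above 0.12 rad).
It fails at once if the carrying handle is touched (contact force between handle and the fingers above 0.3 N or contact force between handle and the arm above 0.3 N).
It fails at once if a bystander is moved or tipped (distance of any of ink_bottle, paint_jar, mug from where it was at the start of the episode above 0.015 m or angle between any of ink_bottle, paint_jar, mug's own z axis and vertical above 0.25 rad).
It also fails if it takes over 59 s, if anything falls off the work surface, if the arm or the gripper's body presses on something with over 40 N, if the wrist force passes 120 N, or if a joint passes its speed limit or range.

### The arm

A 7-joint arm with a two-finger parallel gripper is mounted at the origin on the work surface. World frame = base frame: x ahead of the robot, y to its left, z up, the work surface at z = 0. Lengths are in mm, angles in rad, forces in N, time in s.
With the tool pointing down it reaches from about 400 to 850 mm from the base axis. Payload 4.5 kg.
Tool frame: the origin (TCP) lies at the very end of the fingers, on their centre line; the grasp point (between the pads) lies 19 mm behind it; z points along the fingers, y is the line along which they close (so a half turn about z gives the same grasp; the last joint's range is limited). The gripper opens to 85 mm and grips with 20 to 120 N. Pads are 22 mm wide; open, the fingers measure 114 mm over their backs; the gripper's body (76 mm by 85 mm) begins 54 mm behind the grasp point. The pads swing forward as they close: fully open they stand 13 mm farther back than shut.
Start: joints at [-1.066, 0.689, -0.195, 1.565, 0.157, 0.902, -0.215], TCP at [283.485, 557.037, 231.317] pointing down, gripper open.
Joint ranges: [-3.01, 3.01], [-0.46, 2.08], [-1.47, 1.51], [0.13, 2.56], [-1, 4.14], [0.04, 2.09], [-2.66, 2.66]. Speed limits (rad/s): [2.57, 2.57, 3.14, 3.14, 3.14, 3.14, 3.14].

### API

Orientations are given as a unit quaternion [w, x, y, z].
In Python, from rig import sensors, snapshot, workorder gives the robot as it stands. The module is installed in compiled form; this text tells all that it offers.
- The arm moves only by the tool move_arm, never from a script. Its argument "targets" is a list of rows, each an object with "dp": the shift along the world's x, y, z scaled (see below), a list of three; "twist": the turn, a rotation vector about the world's x, y, z scaled (see below), a list of three; "fingers": the closure in counts, from 0 (fully open) to 255 (shut). A call has 1 to 12 rows; each row shifts and turns the commanded pose from where the row before left it; what a row does not reach is not made up. The controller multiplies each number of a shift by 60 mm and each number of a turn by 5 degrees. A row lasts 1/8 s, in which the tool goes at most 62.5 mm and 10.7 degrees, less where a joint would pass 70% of its speed; a pose out of reach is approached as far as the arm can. A call with a number of a shift or a turn outside -1 to 1 is refused whole. A call with a gripper value outside its range is refused whole. The fingers move at their own pace and stop on an object; "newtons" is the grip in N (left out, the last holds). Time passes only in rows, so rows that do not move let the fingers close. It gives the time, the measured TCP pose, the force, the opening and the grip force at its end, in the units of the state.
- sensors.sense(): the state, without advancing time (a new reading comes with each control period).
- snapshot(name): name is "scene" or "side" or "wrist"; returns a dict with "color" (420x560x3 uint8, red, green, blue), "z_map" (420x560 float32, mm along the optical axis (not along the pixel's ray), 0 where there is no reading), "fovy" (degrees; the focal length in pixels is half the picture's height over the tangent of half this angle, whatever the lens; pixels are square), "cx", "cy" (the principal point, pixels), "pose" (4x4, takes a point from camera to world coordinates). Camera axes: x right, y up, looking along -z (the intrinsics and any distortion apply to the point x, -y, -z); pixel columns grow to the right and rows downward; lengths in mm; the calibration is good to about 2 mm. A picture is of the moment at which its call begins.
- workorder.hand_in(): hands the job in; it is judged then, once.
The state is a dict: "t": time; "qpos": joint angles; "qd": joint speeds; "joint_torque": joint torques, N m; "tcp_pos": TCP position; "orientation": TCP orientation; "force": force on the tool from outside, world axes, zero at the start; "ft_torque": the same for the moment, N m; "width": finger opening in mm; "gripper_force": force on a finger pad.
Only numpy, scipy, OpenCV 4.12 (cv2) and the standard library are available. Lean on these libraries where they do the work, as an engineer would, in place of code of your own. Each camera call takes 0.05 s, during which the arm holds its last target. There are 200 camera calls.

## Working session

There is one attempt and no reset: what is moved stays moved. The work goes in short steps, Python scripts to look and compute and a tool call to move; the robot and the scene stay as the last step left them, time stands still between calls to the robot, and variables do not carry over. Pictures are saved under pics/ and viewed, at most 10 in all, crops included, and the job is handed in when it is done.

Besides the shell and the picture viewer there is one more tool, called after "Emit:" by a JSON object that holds its "fn" and its "kwargs". move_arm: Moves the arm, as the interface text tells. Shifts and turns lie within -1 to 1; 1 stands for 60 mm of shift or 5 degrees of turn. Its arguments: {"type":"object","properties":{"targets":{"type":"array","items":{"type":"object","properties":{"dp":{"type":"array","items":{"type":"number"}},"twist":{"type":"array","items":{"type":"number"}},"fingers":{"type":"number"}}}},"newtons":{"type":"number"}},"required":["targets"]}

```bash
mkdir -p pics; cat > h.py <<'E'
import numpy as np, cv2
from rig import sensors, snapshot, workorder
def grab(n):
    s=snapshot(n); np.savez(f'pics/{n}.npz',**s); return s
def save(s,f): cv2.imwrite(f'pics/{f}.png',s['color'][:,:,::-1])
def pt(s,u,v,d=None):
    "pixel -> world, by depth"
    f=210/np.tan(np.radians(float(s['fovy']))/2); z=s['z_map'][int(round(v)),int(round(u))] if d is None else d
    p=np.array([(u-s['cx'])/f*z,-(v-s['cy'])/f*z,-z,1]); return (s['pose']@p)[:3]
def atz(s,u,v,h):
    a=pt(s,u,v,1.);b=pt(s,u,v,2.); c=s['pose'][:3,3]; d=b-a; return c+d*(h-c[2])/d[2]
E
python3 - <<'E'
from h import *
for n in ('scene','side'):
    s=grab(n); save(s,n+'0'); print(n,s['fovy'],s['cx'],s['cy'],s.keys(),s['pose'].round(2).tolist())
st=sensors.sense();print(st['t'],st['tcp_pos'],st['orientation'],st['width'])
E
```

```text
scene 54.092262849288026 278.4167614220162 207.7735583919997 dict_keys(['color', 'z_map', 'fovy', 'cx', 'cy', 'pose']) [[0.72, -0.58, 0.38, 878.57], [0.69, 0.62, -0.38, -242.49], [-0.01, 0.53, 0.84, 817.19], [0.0, 0.0, 0.0, 1.0]]
side 50.37719805657703 282.21136862555545 208.4697087471716 dict_keys(['color', 'z_map', 'fovy', 'cx', 'cy', 'pose']) [[0.97, 0.12, -0.19, 347.27], [-0.22, 0.53, -0.82, -736.94], [0.0, 0.84, 0.54, 602.78], [0.0, 0.0, 0.0, 1.0]]
0.1 [283.28074437 556.45325729 230.56284511] [-1.28411319e-04  2.33206390e-01  9.72426898e-01 -8.31612688e-04] 85.39189456843756
```

View pics/scene0.png

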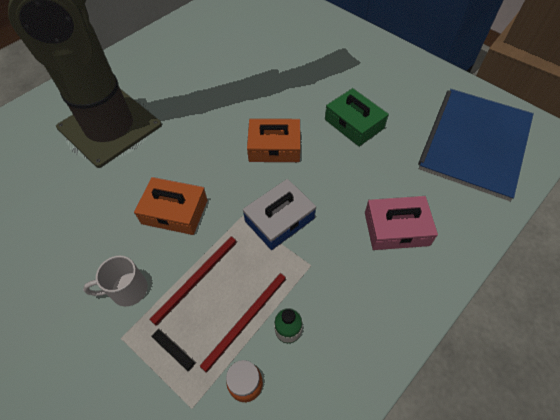

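View pics/side0.png

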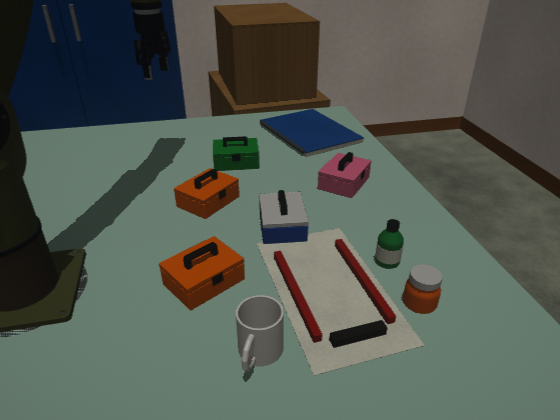

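The scene view shows the white-lidded blue box at about (280,213). The lane's red rails run (236,238)-(153,322) and (285,277)-(204,367), with the black stop at (173,350). The side view agrees: box (284,217), rails (277,254)-(317,335) and (338,242)-(391,318). Next I'll measure from depth in both views.

```bash
cat >> h.py <<'E'
def cloud(s):
    f=210/np.tan(np.radians(float(s['fovy']))/2); v,u=np.mgrid[:420,:560]; z=s['z_map']
    p=np.stack([(u-s['cx'])/f*z,-(v-s['cy'])/f*z,-z],-1)
    return p@s['pose'][:3,:3].T+s['pose'][:3,3]
def rect(P): 
    (c,wh,a)=cv2.minAreaRect(P[:,:2].astype(np.float32)); return np.round(c,1),np.round(wh,1),round(a,2)
def blobs(mask,mn=40):
    n,l,st,_=cv2.connectedComponentsWithStats(mask.astype(np.uint8),connectivity=8)
    return [l==i for i in range(1,n) if st[i,4]>mn]
E
python3 - <<'E'
from h import *
for n in ('scene','side'):
    s=np.load(f'pics/{n}.npz'); P=cloud(s); c=s['color'].astype(int); r,g,b=c[...,0],c[...,1],c[...,2]
    ok=(s['z_map']>0)
    roi=(P[...,0]>300)&(P[...,0]<900)&(P[...,1]>-400)&(P[...,1]<450)
    print(n,'table z',np.median(P[...,2][roi]))
    hsv=cv2.cvtColor(s['color'],cv2.COLOR_RGB2HSV); H,S,V=[hsv[...,i].astype(int) for i in range(3)]
    def rep(name,m,mn=60):
        for B in blobs(m&ok&roi,mn):
            Q=P[B]; u=np.argwhere(B).mean(0)[::-1]
            print(name,B.sum(),u.round(),'z5/50/95',np.percentile(Q[:,2],[5,50,95]).round(1),'mean',Q.mean(0).round(1),rect(Q))
    red=((H<5)|(H>174))&(S>150)&(V>50)
    rep('red',red); rep('redtop',red&(P[...,2]>13))
    rep('white',(S<40)&(V>90)&(P[...,2]>45)&(P[...,2]<65))
    rep('black',(V<50)&(P[...,2]>8)&(P[...,2]<25))
    rep('blue',(H>105)&(H<130)&(S>120)&(P[...,2]<60)&(P[...,2]>5))
    rep('handle',(V<60)&(P[...,2]>60)&(P[...,2]<90),20)
    for nm,z0,z1 in(('tall',60,120),):
        rep(nm,(P[...,2]>z0)&(P[...,2]<z1))
E
```

```text
scene table z 0.8903885659746038
red 760 [192. 281.] z5/50/95 [15.  18.  20.4] mean [ 513.7 -134.6   17.8] (array([ 512.4, -127.9]), array([ 15. , 235.3]), 4.45)
red 909 [242. 323.] z5/50/95 [14.6 17.9 20.3] mean [ 652.7 -124.1   17.8] (array([ 651.6, -116.7]), array([ 14.8, 236.7]), 4.68)
redtop 755 [192. 281.] z5/50/95 [15.1 18.  20.4] mean [ 513.7 -134.6   17.9] (array([ 512.4, -127.9]), array([ 15. , 235.3]), 4.45)
redtop 889 [242. 323.] z5/50/95 [15.3 17.9 20.3] mean [ 652.6 -124.2   17.9] (array([ 651.6, -116.7]), array([ 14.8, 236.7]), 4.68)
white 1968 [279. 209.] z5/50/95 [52.9 55.2 57.3] mean [540.6  97.6  55.1] (array([537.6, 101.3]), array([130.9, 101. ]), 83.07)
black 192 [348. 131.] z5/50/95 [ 8.6 15.6 23.5] mean [489.7 410.6  15.9] (array([483.2, 408.7]), array([136.1,  46.3]), 15.33)
black 528 [173. 350.] z5/50/95 [15.5 18.1 20.5] mean [ 594.7 -250.7   18. ] (array([ 592.2, -250.8]), array([98.3, 18.6]), 4.25)
blue 462 [280. 231.] z5/50/95 [ 9.  23.6 39.6] mean [568.6  73.   23.9] (array([566.7,  73.5]), array([156.1,  75.3]), 46.33)
handle 54 [362. 109.] z5/50/95 [62.
[... 3712 characters left out ...]
378.9 243.4  73.1] (array([380.4, 246.9]), array([72.2, 17.4]), 39.48)
tall 154 [283. 201.] z5/50/95 [61.8 76.7 79.1] mean [538.   89.1  74.1] (array([539.3,  97.2]), array([72.1, 14.2]), 82.68)
tall 427 [392. 233.] z5/50/95 [61.2 73.3 98.4] mean [722.  -82.4  77.3] (array([723.9, -80.7]), array([36.8, 48.2]), 68.75)
tall 310 [200. 253.] z5/50/95 [62.9 76.9 79.6] mean [344.  -56.8  74.4] (array([345.5, -54.1]), array([70.1, 15.3]), 28.18)
tall 608 [426. 276.] z5/50/95 [62.2 67.9 69.5] mean [ 733.5 -203.7   67.4] (array([ 735.3, -201.1]), array([56.4, 53.9]), 34.36)
tall 1299 [258. 320.] z5/50/95 [61.6 73.7 84.1] mean [ 421.8 -245.8   73.9] (array([ 425.2, -249.6]), array([75.7, 98.2]), 1.66)
```

Emit:
{"fn": "move_arm", "kwargs": {"targets": [{"dp": [0.26, -0.775, 0], "twist": [0, 0, 0.9], "fingers": 0}, {"dp": [0.26, -0.775, 0], "twist": [0, 0, 0.9], "fingers": 0}, {"dp": [0.26, -0.775, 0], "twist": [0, 0, 0.9], "fingers": 0}, {"dp": [0.26, -0.775, 0], "twist": [0, 0, 0.9], "fingers": 0}, {"dp": [0.26, -0.775, 0], "twist": [0, 0, 0.9], "fingers": 0}, {"dp": [0.26, -0.775, 0], "twist": [0, 0, 0.9], "fingers": 0}, {"dp": [0.26, -0.775, 0], "twist": [0, 0, 0.9], "fingers": 0}, {"dp": [0.26, -0.775, 0], "twist": [0, 0, 0], "fingers": 0}, {"dp": [0.26, -0.775, 0], "twist": [0, 0, 0], "fingers": 0}, {"dp": [0.26, -0.775, 0], "twist": [0, 0, 0], "fingers": 0}, {"dp": [0, 0, 0], "twist": [0, 0, 0], "fingers": 0}]}}

```text
t: 1.48
tcp_pos: [440.1, 87.2, 230.8]
orientation: [-0.001, -0.035, 0.999, -0.001]
force: [0.3, 1.1, 0.3]
width: 85.4
gripper_force: 0.0
```

```bash
cat >> h.py <<'E'
O=np.array([581.5,-123.6]); A=np.radians(-85.45); EX=np.array([np.cos(A),np.sin(A)]); EY=-np.array([EX[1],-EX[0]])
def lane(p): d=np.asarray(p)[:2]-O; return np.round([d@EX,d@EY],1)
def tool():
    st=sensors.sense(); w,x,y,z=st['orientation']
    ty=np.array([2*(x*y-w*z),1-2*(x*x+z*z)]); print('t',st['t'],'tcp',st['tcp_pos'].round(1),'lane',lane(st['tcp_pos']),'closing axis',np.degrees(np.arctan2(ty[1],ty[0])).round(2),'want 94.55|4.55','F',np.round(st['force'],1),'w',round(st['width'],1),'tilt',round(2*(w*y-x*z)*57.3+0,2) if 0 else '')
E
python3 -c "
from h import *; tool(); print(EX,EY)"
```

```text
t 1.475 tcp [440.1  87.2 230.8] lane [-221.4 -124.2] closing axis 94.02 want 94.55|4.55 F [0.3 1.1 0.3] w 85.4 tilt 
[ 0.07932904 -0.99684849] [0.99684849 0.07932904]
```

Emit:
{"fn": "move_arm", "kwargs": {"targets": [{"dp": [0, 0.08, -0.8], "twist": [0, 0, 0.1], "fingers": 0}, {"dp": [0, 0, -0.8], "twist": [0, 0, 0], "fingers": 0}, {"dp": [0, 0, -0.8], "twist": [0, 0, 0], "fingers": 0}, {"dp": [0, 0, -0.8], "twist": [0, 0, 0], "fingers": 0}, {"dp": [0, 0, -0.35], "twist": [0, 0, 0], "fingers": 0}, {"dp": [0, 0, 0], "twist": [0, 0, 0], "fingers": 0}]}}

```text
t: 2.22
tcp_pos: [439.7, 98.2, 18.0]
orientation: [-0.003, -0.045, 0.999, -0.0]
force: [0.2, -0.6, -0.2]
width: 85.0
gripper_force: 0.0
```

```bash
python3 -c "
from h import *; tool(); s=grab('side'); save(s,'side1')
P=cloud(s); L=(P[...,:2]-O); x=L@EX; y=L@EY
m=(s['z_map']>0)&(abs(x+222)<70)&(y>-160)&(y<-92)&(P[...,2]<80)&(P[...,2]>8)
for z0 in range(10,80,10):
    k=m&(P[...,2]>=z0)&(P[...,2]<z0+10)
    if k.sum(): print(z0,k.sum(),'x',x[k].min().round(),x[k].max().round(),'y',y[k].min().round(),y[k].max().round())
"
```

```text
t 2.225 tcp [439.7  98.2  18. ] lane [-232.4 -123.8] closing axis 95.19 want 94.55|4.55 F [ 0.2 -0.6 -0.2] w 85.0 tilt 
20 5 x -275.0 -182.0 y -125.0 -119.0
30 41 x -277.0 -176.0 y -133.0 -111.0
40 58 x -277.0 -172.0 y -133.0 -111.0
50 56 x -276.0 -173.0 y -134.0 -110.0
60 29 x -280.0 -173.0 y -134.0 -115.0
70 30 x -281.0 -156.0 y -136.0 -110.0
```

View pics/side1.png

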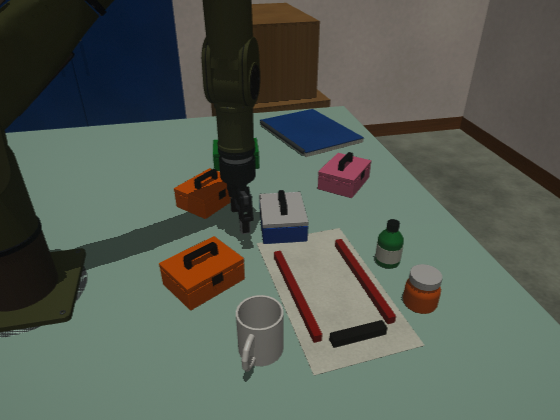

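The arm reaches down beside the box (fingers at about (243,215)) with a clear gap to it at (262,215). Now I'll square it up and shift it across.

Emit:
{"fn": "move_arm", "kwargs": {"targets": [{"dp": [0.2, 0.02, 0], "twist": [0, 0, -0.13], "fingers": 0}, {"dp": [0.2, 0.02, 0], "twist": [0, 0, 0], "fingers": 0}, {"dp": [0.1, 0.01, 0], "twist": [0, 0, 0], "fingers": 0}, {"dp": [0.1, 0.01, 0], "twist": [0, 0, 0], "fingers": 0}, {"dp": [0.1, 0.01, 0], "twist": [0, 0, 0], "fingers": 0}, {"dp": [0.1, 0.01, 0], "twist": [0, 0, 0], "fingers": 0}, {"dp": [0.1, 0.01, 0], "twist": [0, 0, 0], "fingers": 0}, {"dp": [0, 0, 0], "twist": [0, 0, 0], "fingers": 0}]}}

```text
t: 3.28
tcp_pos: [496.3, 103.2, 19.4]
orientation: [-0.0, -0.038, 0.999, 0.001]
force: [-0.0, -0.6, 0.1]
width: 85.5
gripper_force: 0.2
```

```bash
cat >> h.py <<'E'
def box(n='scene'):
    s=grab(n); P=cloud(s); L=P[...,:2]-O; x=L@EX; y=L@EY
    hsv=cv2.cvtColor(s['color'],cv2.COLOR_RGB2HSV); S,V=hsv[...,1].astype(int),hsv[...,2].astype(int)
    z=P[...,2]
    m=(s['z_map']>0)&(S<45)&(V>90)&(z>46)&(z<64)&(abs(y)<110)&(x>-330)&(x<130)
    B=max(blobs(m,30),key=lambda b:b.sum()); Q=np.stack([x[B],y[B]],1).astype(np.float32)
    (c,wh,a)=cv2.minAreaRect(Q); a=a if a<45 else a-90
    h=m*0!=0; h=(s['z_map']>0)&(V<60)&(z>70)&(z<90)&(abs(x-c[0])<60)&(abs(y-c[1])<40)
    print(n,'box lane c',np.round(c,1),'size',np.round(wh,1),'ang',round(a,2),'z',np.median(z[B]).round(1),'n',B.sum(),'ranges',Q.min(0).round(1),Q.max(0).round(1)); return s
E
python3 -c "
from h import *; tool(); save(box(),'scene2'); box('side')"
```

```text
t 3.275 tcp [496.3 103.2  19.4] lane [-232.8  -67. ] closing axis 94.38 want 94.55|4.55 F [-0.  -0.6  0.1] w 85.5 tilt 
scene box lane c [-235.1   -5.4] size [ 99.5 130.9] ang -0.92 z 55.1 n 1598 ranges [-300.6  -56.1] [-169.4   44.6]
side box lane c [-231.9   -3.7] size [ 98.  130.9] ang -1.42 z 52.8 n 789 ranges [-296.8  -54.1] [-165.9   46. ]
```

Emit:
{"fn": "move_arm", "kwargs": {"targets": [{"dp": [0.075, 0.006, 0], "twist": [0, 0, 0.03], "fingers": 0}, {"dp": [0, 0, 0], "twist": [0, 0, 0], "fingers": 0}, {"dp": [-0.5, -0.04, 0], "twist": [0, 0, 0], "fingers": 0}, {"dp": [0, 0, 0.9], "twist": [0, 0, 0], "fingers": 0}, {"dp": [0, 0, 0.9], "twist": [0, 0, 0], "fingers": 0}, {"dp": [0.14, 0.18, 0], "twist": [0, 0, -1], "fingers": 75}, {"dp": [0.14, 0.18, 0], "twist": [0, 0, -1], "fingers": 75}, {"dp": [0.14, 0.18, 0], "twist": [0, 0, -1], "fingers": 75}, {"dp": [0.14, 0.18, 0], "twist": [0, 0, -1], "fingers": 75}, {"dp": [0.14, 0.18, 0], "twist": [0, 0, -1], "fingers": 75}, {"dp": [0.14, 0.18, 0], "twist": [0, 0, -1], "fingers": 75}, {"dp": [0.14, 0.18, 0], "twist": [0, 0, -1], "fingers": 75}]}}

```text
t: 4.88
tcp_pos: [529.3, 176.9, 127.6]
orientation: [-0.0, 0.264, 0.964, 0.001]
force: [-0.2, 0.8, 0.8]
width: 60.1
gripper_force: 0.0
```

Emit:
{"fn": "move_arm", "kwargs": {"targets": [{"dp": [0.14, 0.18, 0], "twist": [0, 0, -1], "fingers": 75}, {"dp": [0.14, 0.18, 0], "twist": [0, 0, -1], "fingers": 75}, {"dp": [0.14, 0.18, 0], "twist": [0, 0, -1], "fingers": 75}, {"dp": [0, 0, 0], "twist": [0, 0, -1], "fingers": 75}, {"dp": [0, 0, 0], "twist": [0, 0, -1], "fingers": 75}, {"dp": [0, 0, 0], "twist": [0, 0, -1], "fingers": 75}, {"dp": [0, 0, 0], "twist": [0, 0, -1], "fingers": 75}, {"dp": [0, 0, 0], "twist": [0, 0, -1], "fingers": 75}, {"dp": [0, 0, 0], "twist": [0, 0, -1], "fingers": 75}, {"dp": [0, 0, 0], "twist": [0, 0, -1], "fingers": 75}, {"dp": [0, 0, 0], "twist": [0, 0, -1], "fingers": 75}, {"dp": [0, 0, 0], "twist": [0, 0, 0], "fingers": 75}]}}

```text
t: 6.38
tcp_pos: [553.9, 208.9, 127.5]
orientation: [-0.001, 0.678, 0.735, 0.001]
force: [0.2, 0.8, -0.4]
width: 60.1
gripper_force: 0.0
```

```bash
python3 -c "
from h import *; tool(); save(box(),'scene3'); box('side'); print(sensors.sense()['qpos'].round(2))"
```

```text
t 6.375 tcp [553.9 208.9 127.5] lane [-333.7   -1.1] closing axis 4.61 want 94.55|4.55 F [ 0.2  0.8 -0.4] w 60.1 tilt 
scene box lane c [-235.3   -3.6] size [100.2 130.8] ang -0.18 z 55.1 n 2044 ranges [-300.6  -53.7] [-169.8   46.6]
side box lane c [-232.1   -1.2] size [101.1 131.7] ang -0.36 z 52.8 n 1084 ranges [-298.1  -51.9] [-166.    49.1]
[-0.41  0.78 -0.05  1.77  0.06  0.6  -0.42]
```

Emit:
{"fn": "move_arm", "kwargs": {"targets": [{"dp": [0, 0, -0.9], "twist": [0, 0, 0], "fingers": 75}, {"dp": [0, 0, -0.9], "twist": [0, 0, 0], "fingers": 75}, {"dp": [0, 0, 0], "twist": [0, 0, 0], "fingers": 75}, {"dp": [0.014, -0.15, 0], "twist": [0, 0, 0], "fingers": 75}, {"dp": [0.014, -0.15, 0], "twist": [0, 0, 0], "fingers": 75}, {"dp": [0.014, -0.1, 0], "twist": [0, 0, 0], "fingers": 75}, {"dp": [0.014, -0.15, 0], "twist": [0, 0, 0], "fingers": 75}, {"dp": [0.014, -0.15, 0], "twist": [0, 0, 0], "fingers": 75}, {"dp": [0.014, -0.15, 0], "twist": [0, 0, 0], "fingers": 75}, {"dp": [0.014, -0.15, 0], "twist": [0, 0, 0], "fingers": 75}, {"dp": [0.014, -0.15, 0], "twist": [0, 0, 0], "fingers": 75}]}}

```text
t: 7.85
tcp_pos: [561.3, 142.2, 21.1]
orientation: [-0.001, 0.678, 0.735, 0.004]
force: [-0.2, 5.0, 4.0]
width: 60.4
gripper_force: 2.7
```

```bash
python3 -c "
from h import *; tool(); save(box(),'scene4'); box('side')"
```

```text
t 7.85 tcp [561.3 142.2  21.1] lane [-266.6    1. ] closing axis 4.64 want 94.55|4.55 F [-0.2  5.   4. ] w 60.4 tilt 
scene box lane c [-190.    -2.5] size [129.5 100.3] ang 0.34 z 55.2 n 2099 ranges [-255.   -52.7] [-125.4   48. ]
side box lane c [-184.6   -1. ] size [100.5 131.4] ang -0.25 z 52.9 n 1208 ranges [-250.5  -51. ] [-119.    49.5]
```

View pics/scene4.png

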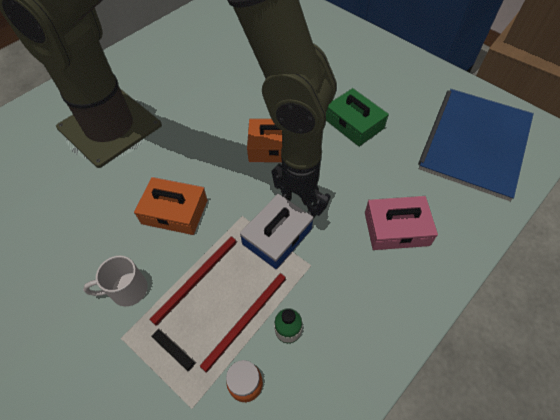

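The picture shows the box lined up at the mouth (centre about (277,228)), with the fingers against its rear end at about (310,195).

Emit:
{"fn": "move_arm", "kwargs": {"targets": [{"dp": [0.014, -0.15, 0], "twist": [0, 0, 0], "fingers": 75}, {"dp": [0.014, -0.15, 0], "twist": [0, 0, 0], "fingers": 75}, {"dp": [0.014, -0.15, 0], "twist": [0, 0, 0], "fingers": 75}, {"dp": [0.014, -0.15, 0], "twist": [0, 0, 0], "fingers": 75}, {"dp": [0.014, -0.15, 0], "twist": [0, 0, 0], "fingers": 75}, {"dp": [0.014, -0.15, 0], "twist": [0, 0, 0], "fingers": 75}, {"dp": [0.014, -0.15, 0], "twist": [0, 0, 0], "fingers": 75}, {"dp": [0.014, -0.15, 0], "twist": [0, 0, 0], "fingers": 75}]}}

```text
t: 8.95
tcp_pos: [567.2, 69.5, 20.2]
orientation: [-0.001, 0.678, 0.735, 0.002]
force: [0.0, 5.3, 3.3]
width: 60.5
gripper_force: 2.7
```

```bash
python3 -c "
from h import *; tool(); save(box(),'scene5'); box('side')"
```

```text
t 8.95 tcp [567.2  69.5  20.2] lane [-193.6    1.1] closing axis 4.63 want 94.55|4.55 F [0.  5.3 3.3] w 60.5 tilt 
scene box lane c [-117.3   -1.7] size [130.5  99.8] ang 0.24 z 55.2 n 2326 ranges [-182.4  -51.6] [-52.1  48.4]
side box lane c [-112.5   -0.9] size [100.6 132.8] ang -0.97 z 53.0 n 1442 ranges [-179.3  -50.7] [-46.5  50.2]
```

Emit:
{"fn": "move_arm", "kwargs": {"targets": [{"dp": [0.013, -0.15, 0], "twist": [0, 0, 0], "fingers": 75}, {"dp": [0.013, -0.15, 0], "twist": [0, 0, 0], "fingers": 75}, {"dp": [0.013, -0.15, 0], "twist": [0, 0, 0], "fingers": 75}, {"dp": [0.013, -0.15, 0], "twist": [0, 0, 0], "fingers": 75}, {"dp": [0.013, -0.15, 0], "twist": [0, 0, 0], "fingers": 75}, {"dp": [0.013, -0.15, 0], "twist": [0, 0, 0], "fingers": 75}, {"dp": [0.013, -0.15, 0], "twist": [0, 0, 0], "fingers": 75}, {"dp": [0.013, -0.15, 0], "twist": [0, 0, 0], "fingers": 75}, {"dp": [0.013, -0.15, 0], "twist": [0, 0, 0], "fingers": 75}, {"dp": [0.013, -0.15, 0], "twist": [0, 0, 0], "fingers": 75}, {"dp": [0.013, -0.15, 0], "twist": [0, 0, 0], "fingers": 75}]}}

```text
t: 10.42
tcp_pos: [575.2, -29.8, 19.7]
orientation: [-0.002, 0.678, 0.735, 0.002]
force: [-0.6, 5.7, 3.7]
width: 60.3
gripper_force: 2.7
```

```bash
python3 -c "
from h import *; tool(); save(box(),'scene6'); box('side')"
```

```text
t 10.425 tcp [575.2 -29.8  19.7] lane [-94.    1.2] closing axis 4.63 want 94.55|4.55 F [-0.6  5.7  3.7] w 60.3 tilt 
scene box lane c [-17.8  -1.3] size [100.2 129.6] ang -0.18 z 55.1 n 2684 ranges [-82.6 -51.6] [47.  48.7]
side box lane c [-13.4  -1.4] size [ 99.3 132.1] ang -0.23 z 53.2 n 1882 ranges [-79.6 -51.1] [52.8 48.1]
```

View pics/scene6.png

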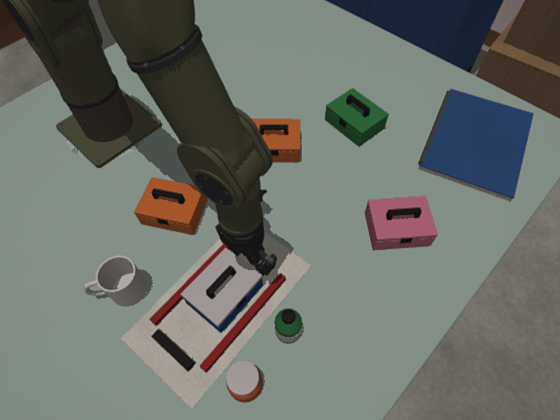

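The box is well inside the lane (lid centre about (220,285)), clear of both rails and with a gap left to the stop at (173,350).

Emit:
{"fn": "move_arm", "kwargs": {"targets": [{"dp": [0.013, -0.15, 0], "twist": [0, 0, 0], "fingers": 75}, {"dp": [0.013, -0.15, 0], "twist": [0, 0, 0], "fingers": 75}, {"dp": [0.013, -0.15, 0], "twist": [0, 0, 0], "fingers": 75}, {"dp": [0.013, -0.15, 0], "twist": [0, 0, 0], "fingers": 75}, {"dp": [0.013, -0.15, 0], "twist": [0, 0, 0], "fingers": 75}, {"dp": [0.006, -0.08, 0], "twist": [0, 0, 0], "fingers": 75}, {"dp": [0.004, -0.05, 0], "twist": [0, 0, 0], "fingers": 75}, {"dp": [0, 0, 0], "twist": [0, 0, 0], "fingers": 75}]}}

```text
t: 11.52
tcp_pos: [579.6, -84.3, 19.3]
orientation: [-0.001, 0.679, 0.735, 0.001]
force: [-0.2, 4.2, 3.1]
width: 60.3
gripper_force: 1.8
```

```bash
python3 -c "
from h import *; tool(); save(box(),'scene7'); box('side')"
```

```text
t 11.525 tcp [579.6 -84.3  19.3] lane [-39.4   1.2] closing axis 4.54 want 94.55|4.55 F [-0.2  4.2  3.1] w 60.3 tilt 
scene box lane c [36.7 -1. ] size [129.4  99.7] ang 0.06 z 55.2 n 2877 ranges [-28.  -50.9] [101.4  48.8]
side box lane c [39.3 -0.9] size [130.7 100.3] ang 0.18 z 53.2 n 2205 ranges [-26.  -51.1] [104.8  49.2]
```

Emit:
{"fn": "move_arm", "kwargs": {"targets": [{"dp": [0.006, -0.08, 0], "twist": [0, 0, 0], "fingers": 75}, {"dp": [0.006, -0.08, 0], "twist": [0, 0, 0], "fingers": 75}, {"dp": [0.005, -0.06, 0], "twist": [0, 0, 0], "fingers": 75}, {"dp": [0, 0, 0], "twist": [0, 0, 0], "fingers": 75}]}}

```text
t: 12.12
tcp_pos: [580.7, -98.7, 19.2]
orientation: [-0.001, 0.679, 0.734, 0.0]
force: [-0.2, 1.4, 1.8]
width: 60.1
gripper_force: 0.9
```

```bash
python3 -c "
from h import *; tool(); save(box(),'scene8'); save(box('side'),'side8')"
```

```text
t 12.125 tcp [580.7 -98.7  19.2] lane [-24.9   1.2] closing axis 4.48 want 94.55|4.55 F [-0.2  1.4  1.8] w 60.1 tilt 
scene box lane c [51.1 -1.5] size [ 99.9 129.4] ang -0.14 z 55.1 n 2926 ranges [-13.5 -51.6] [115.8  48.6]
side box lane c [53.7 -1.1] size [100.1 131.5] ang -0.27 z 53.3 n 2319 ranges [-12.3 -51.5] [119.3  48.8]
```

Emit:
{"fn": "move_arm", "kwargs": {"targets": [{"dp": [-0.008, 0.1, 0], "twist": [0, 0, 0], "fingers": 75}, {"dp": [-0.024, 0.3, 0], "twist": [0, 0, 0], "fingers": 75}, {"dp": [-0.04, 0.5, 0], "twist": [0, 0, 0], "fingers": 75}, {"dp": [0, 0, 0.9], "twist": [0, 0, 0], "fingers": 75}, {"dp": [0, 0.5, 0.8], "twist": [0, 0, 0], "fingers": 75}, {"dp": [0, 0.8, 0.5], "twist": [0, 0, 0], "fingers": 75}, {"dp": [0, 0.8, 0], "twist": [0, 0, 0], "fingers": 75}, {"dp": [0, 0, 0], "twist": [0, 0, 0], "fingers": 75}]}}

```text
t: 13.22
tcp_pos: [575.6, 90.4, 151.9]
orientation: [-0.002, 0.675, 0.738, 0.003]
force: [0.6, -0.3, -0.1]
width: 60.3
gripper_force: 0.0
```

```bash
python3 -c "
from h import *; tool(); save(box(),'scene9'); s=box('side'); a=s['color'][220:380,240:440,::-1]; cv2.imwrite('pics/side9c.png',cv2.resize(a,None,fx=3.5,fy=3.5,interpolation=cv2.INTER_CUBIC))"
```

```text
t 13.225 tcp [575.6  90.4 151.9] lane [-213.8   11.1] closing axis 5.1 want 94.55|4.55 F [ 0.6 -0.3 -0.1] w 60.3 tilt 
scene box lane c [50.8 -1.1] size [ 99.7 130. ] ang -0.04 z 55.1 n 3065 ranges [-14.2 -51. ] [115.8  48.7]
side box lane c [53.1 -1.2] size [ 99.1 132.9] ang -0.18 z 53.3 n 2295 ranges [-13.2 -50.9] [119.5  48.5]
```

View pics/side9c.png

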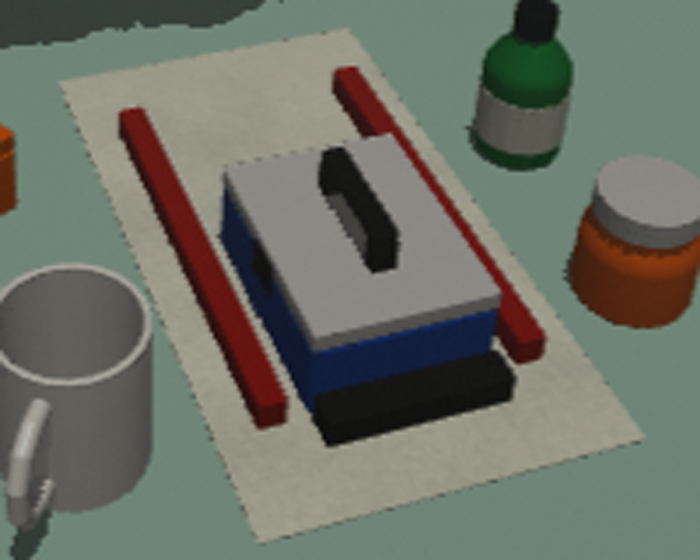

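The box stands straight between the rails (lid centre about (360,240) in the crop) and up against the stop at (415,395). The bottle, jar and mug have not moved. By both cameras it sits at about x = 52 mm, y = -1 mm in the lane frame, turned 0.1°, so I'm handing in.

```bash
python3 -c "
from h import *; print(workorder.hand_in())"
```

```text
the job is handed in; nothing more can be done
None
```

The job is handed in: by my camera measurements the box stands straight in the lane, about 3 mm short of the stop and 1 mm off the centre line, with no sign of anything touching the rails; the hand-in returned no verdict.

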